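# Unlatch the pot carrier from the paint shaker

## Task

The carrier with four paint pots is locked onto the paint shaker by a sprung index plunger. Pull the plunger's T-handle up, twist it a quarter turn so that it stays latched open, then slide the carrier out from under the steel bridge towards the shaker's front and set it down upright and gently in the middle of the bare wooden board. Carry it level, and leave the plunger latched open; do not shift the small bowl, the tape roll, the mug or the brush that lie around.

Things in the scene. Friction and masses are not known exactly. Their poses are not given: they have to be found in the camera images.
- dock: paint shaker, a fixed grey machine with an aluminium platform 64 mm above the table. Origin: underside, on its middle line; +x to its rear (bridge and plunger), -x to its front (the carrier's way out, no end stop), z up. Runs x = -145 to 125, y = +/-80 mm. Two rails, 10 mm above the platform, flank the carrier with 4 mm play each side (inner faces y = +/-64, x = -75 to 40 mm).
- bridge_top (a point): top centre of the steel bridge over the carrier's tongue, 73 mm behind the dock origin, 80 mm above the table, axes as the dock's. The bridge is 44 x 78 mm (x, y), gap under it 10 mm. On it stands a slotted steel collar, 26 mm square and 14 mm high.
- plunger (a joint): lift of the sprung index plunger (m): 0 down, its pin through the carrier's tongue; stop at 0.020. Spring 4 N at 0, 250 N/m more. Its cross-pin leaves the collar's slot above 0.011; from there the T-handle can be twisted, and when let go the cross-pin rests on the collar at about 0.011, with the pin 4 mm clear of the carrier.
- tee (a joint): twist of the T-handle about the vertical (rad), counter-clockwise from above positive. Near 0 its bar lies along the shaker's x and the cross-pin is in its slot; when lifted it turns freely either way, to +/-1.65. At about +/-1.57, bar across, it is latched.
- tee_grip (a point): centre of the plunger's black T-handle bar, 46 mm long, 12 wide, 16 high; 73 mm behind the dock origin and 130 mm above the table when down; rises with the lift. x along the bar, z up. Its underside is 28 mm above the collar when down; the steel stem under it is 9 mm thick.
- carrier_grip (a point): centre of the carrier's wooden handle bar, 100 mm long (y), 16 thick (x), 18 high, on a post at each end, 80 mm above the carrier's underside. When docked it is 15 mm in front of the dock origin, 144 mm above the table, axes as the dock's. The carrier must slide 55 mm or more in the dock's -x before it can be lifted.
- carrier: the carrier: aluminium plate 120 x 120 x 6 mm with four closed white pots (lids 49 mm across, tops 48 mm above the underside) and in +x a tongue 50 mm wide, its tip 120 mm and its 12 mm pin hole 88 mm from the origin. 0.45 to 0.8 kg, balanced below the bar. Origin: centre of the plate's underside, 80 mm below carrier_grip.
- board_top (a point): centre of the top face of the bare wooden board, 220 x 220 mm, 12 mm thick, fixed on the table; x, y along its edges.
- board: the same board; origin at the centre of its underside, on the table.
- bowl_a: small white bowl, 84 mm across, 42 high, between the shaker and the board; origin at the centre of its underside
- tape: black roll of tape lying flat, 76 mm across, 24 high, between the shaker and the board; origin at the centre of its underside
- mug: red mug, 76 mm across, 85 high, at the left side; origin at the centre of its underside
- brush: flat paint brush lying at the right side
Not all that is in view belongs to the job. Leave any pink or purple look-alike of the carrier alone.

How it is judged:
By the outcome, as a careful person would: the job done as asked, in the order asked, and still so for the second after the job is handed in, with the robot touching nothing.
It also fails if it takes over 64 s, if anything falls off the work surface, if the arm or the gripper's body presses on something with over 40 N, if the wrist force passes 120 N, or if a joint passes its speed limit or range.

## Robot

A 6-joint arm with a two-finger parallel gripper is mounted at the origin on the work surface. World frame = base frame: x ahead of the robot, y to its left, z up, the work surface at z = 0. Lengths are in m, angles in rad, forces in N, time in s.
With the tool pointing down it reaches from about 0.35 to 0.85 m from the base axis. Payload 8.1 kg.
Tool frame: the origin (TCP) lies on the mounting face of the last link; the fingertips stand 186 mm ahead of it and the grasp point (between the pads) lies 167 mm ahead of it; z points along the fingers, y is the line along which they close (so a half turn about z gives the same grasp; the last joint's range is limited). The gripper opens to 93 mm and grips with 3 to 60 N. Pads are 15 mm wide; open, the fingers measure 128 mm over their backs; the gripper's body (75 mm by 188 mm) begins 65 mm behind the grasp point.
Start: joints at [1.185, 0.13, 1.488, -0, 1.523, -0.085], TCP at [0.178, 0.573, 0.405] pointing down, gripper open.
Joint ranges: [-2.96, 2.96], [-0.89, 2.26], [0.02, 2.5], [-1.34, 4.48], [0, 2.73], [-2.66, 2.66]. Speed limits (rad/s): [2.39, 2.39, 2.79, 3.14, 3.14, 3.14].

## Interface

Orientations are given as a rotation vector (axis times angle).
In Python, from plant import read_state, read_camera, camera_params, close_job gives the robot as it stands. The module is installed in compiled form; this text tells all that it offers.
- The arm moves only by the tool servo_tool, never from a script. Its argument "increments" is a list of rows, each an object with "slide": the shift along the tool's x, y, z in mm, a list of three; "dr": the turn, a rotation vector about the tool's x, y, z in rad, a list of three; "jaw": the closure, from 0 (fully open) to 1 (shut). In form: [{"slide": [x, y, z], "dr": [ax, ay, az], "jaw": jaw}, ...]. A call has 1 to 20 rows; each row is the pose to reach, as a shift and turn from the pose commanded when the call began, along the tool's axes at that moment; what a row does not reach only later rows make up. A row lasts 1/10 s, in which the tool goes at most 50 mm and 8.59 degrees, less where a joint would pass 70% of its speed; a pose out of reach is approached as far as the arm can. A call with a gripper value outside its range is refused whole. The fingers move at their own pace and stop on an object; "force" is the grip in N (left out, the last holds). Time passes only in rows, so rows that repeat a pose let the fingers close. It gives the time, the measured TCP pose, the force, the opening and the grip force at its end, in the units of the state.
- read_state(): the state, without advancing time (a new reading comes with each control period).
- read_camera(name): name is "scene" or "top" or "wrist"; returns (picture, depth): 400x640x3 uint8, red, green, blue; 400x640 float32, m along the optical axis (not along the pixel's ray), 0 where there is no reading.
- camera_params(name): a dict with "fx", "fy", "cx", "cy" (pixels), "k1" (the pictures are not rectified: a ray, as slopes to the right and down, at radius r is drawn at 1 + k1 r^2 times it, then the intrinsics apply), "rvec" (rotation vector, rad) and "tvec" (3), from world to camera coordinates, as OpenCV has them. Camera axes: x right, y down, z forward; pixel columns grow to the right and rows downward; lengths in m; the calibration is good to about 2 mm. A picture is of the moment at which its call begins: read the wrist's pose just before it. camera_params takes no time and is no camera call; for the wrist camera it gives the pose at the moment of the call.
- close_job(): hands the job in; it is judged then, once.
The state is a dict: "t": time; "q": joint angles; "dq": joint speeds; "joint_torque": joint torques, N m; "tool_pos": TCP position; "orientation": TCP orientation; "force": force on the tool from outside, world axes, zero at the start; "wrist_torque": the same for the moment, N m; "opening": finger opening in m; "gripper_force": force on a finger pad.
Only numpy, scipy, OpenCV 4.12 (cv2) and the standard library are available. Lean on these libraries where they do the work, as an engineer would, in place of code of your own. Each camera call takes 0.05 s, during which the arm holds its last target. There are 200 camera calls.

## Working session

There is one attempt and no reset: what is moved stays moved. The work goes in short steps, Python scripts to look and compute and a tool call to move; the robot and the scene stay as the last step left them, time stands still between calls to the robot, and variables do not carry over. Pictures are saved under pics/ and viewed, at most 10 in all, crops included, and the job is handed in when it is done.

Besides the shell and the picture viewer there is one more tool, called by a JSON object that holds its "api" and its "payload". servo_tool: Moves the arm, as the interface text tells. Its arguments: {"type":"object","properties":{"increments":{"type":"array"},"force":{"type":"number"}},"required":["increments"]}

```bash
mkdir -p pics; cat > h.py <<'E'
import numpy as np, cv2
from scipy.spatial.transform import Rotation as R
from plant import *
def cam(n):
    p=camera_params(n); im,d=read_camera(n); return p,im,d
def pts(p,d):
    # world point of each pixel from depth
    v,u=np.mgrid[:400,:640]
    K=np.array([[p['fx'],0,p['cx']],[0,p['fy'],p['cy']],[0,0,1.]])
    s=ray(p,np.c_[u.ravel(),v.ravel()])
    P=s*d.reshape(-1,1)
    M=R.from_rotvec(p['rvec']).as_matrix()
    W=(P-np.array(p['tvec']).ravel())@M
    W[d.ravel()==0]=np.nan
    return W.reshape(400,640,3)
def ray(p,uv):
    uv=np.asarray(uv,float); x=np.c_[(uv[:,0]-p['cx'])/p['fx'],(uv[:,1]-p['cy'])/p['fy']]
    y=x.copy()
    for _ in range(20): y=x/(1+p['k1']*(y**2).sum(1,keepdims=True))
    return np.c_[y,np.ones(len(y))]
def onz(p,uv,z):
    M=R.from_rotvec(p['rvec']).as_matrix(); c=-M.T@np.array(p['tvec']).ravel()
    r=ray(p,uv)@M
    return c+r*((z-c[2])/r[:,2])[:,None]
def save(n,im): cv2.imwrite('pics/'+n,im[:,:,::-1])
E
python3 - <<'E'
from h import *
for n in ('top','scene'):
    p,im,d=cam(n); save(n+'.png',im); np.savez(n+'.npz',im=im,d=d,W=pts(p,d)); print(n,p)
s=read_state(); print(s['t'],s['tool_pos'],s['orientation'],R.from_rotvec(s['orientation']).as_matrix().round(3),s['opening'])
E
```

```text
top {'fx': 454.8911204181273, 'fy': 454.8911204181273, 'cx': 321.2654220662099, 'cy': 193.37381990192148, 'k1': -0.0945410040684076, 'rvec': array([ 2.19397566, -2.18666152,  0.03051671]), 'tvec': array([0.00983023, 0.46287579, 1.61285871])}
scene {'fx': 497.37272818546865, 'fy': 497.37272818546865, 'cx': 319.1062048144772, 'cy': 195.66050589397355, 'k1': -0.0677156180238393, 'rvec': array([ 2.15075   ,  1.6100476 , -0.44902468]), 'tvec': array([-0.12691783, -0.32539675,  1.74278602])}
0.1 [0.17766634 0.57288632 0.40381574] [-4.70643077e-01 -3.10576801e+00  2.43627860e-03] [[-0.955  0.296 -0.001]
 [ 0.296  0.955 -0.001]
 [ 0.    -0.002 -1.   ]] 0.09309418811471118
```

View pics/top.png

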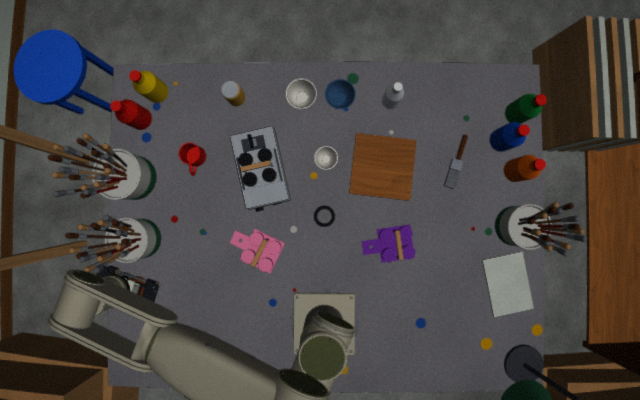

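View pics/scene.png

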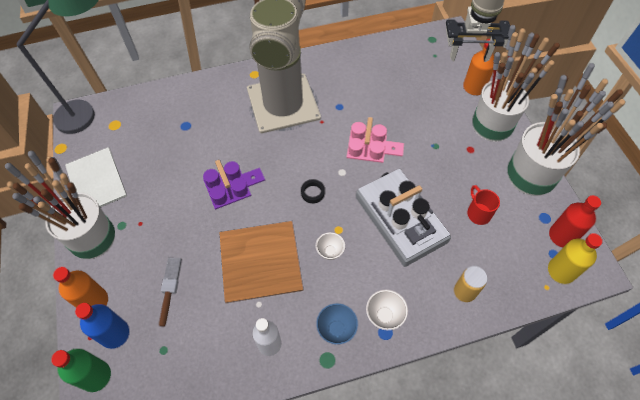

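The top view shows the shaker at about (260,168), with its plunger at the top end (250,142) and its front towards the robot. The wooden carrier bar is at (257,167), the board at (383,166), the bowl at (326,157), the tape at (324,216) and the mug at (192,155). The pink and purple carriers are decoys.

```bash
python3 - <<'E'
from h import *
p=camera_params('top'); z=np.load('top.npz'); im,d,W=z['im'],z['d'],z['W']
hsv=cv2.cvtColor(im,cv2.COLOR_RGB2HSV)
wood=((hsv[...,0]>5)&(hsv[...,0]<22)&(hsv[...,1]>80)&(hsv[...,2]>60)).astype(np.uint8)
def comp(mask,box,zh,name):
    m=np.zeros_like(mask); x0,y0,x1,y1=box; m[y0:y1,x0:x1]=mask[y0:y1,x0:x1]
    n,l,s,c=cv2.connectedComponentsWithStats(m); k=1+s[1:,4].argmax()
    vu=np.argwhere(l==k); P=onz(p,vu[:,::-1],zh)[:,:2]
    r=cv2.minAreaRect((P*1000).astype(np.float32)); print(name,s[k,4],c[k],'mean',P.mean(0).round(4),'rect',np.round(r[0],1),np.round(r[1],1),round(r[2],1),'depthz',np.nanmedian(W[l==k][:,2]).round(4))
comp(wood,(340,125,425,205),0.012,'board')
comp(wood,(225,150,290,185),0.153,'bar')
b=(W[...,2]>0.118)&(W[...,2]<0.15)
comp(b.astype(np.uint8),(238,128,262,152),0.138,'tee')
pl=(W[...,2]>0.056)&(W[...,2]<0.09)
comp(pl.astype(np.uint8),(222,120,296,215),0.064,'dock')
for nm,bx in (('bowl',(310,140,342,174)),('tape',(308,200,340,232)),('mug',(170,135,212,180)),('post?',(285,75,320,112))):
    comp((W[...,2]>0.012).astype(np.uint8),bx,0.03,nm)
save('crop.png',cv2.resize(im[115:220,215:300],None,fx=5,fy=5,interpolation=cv2.INTER_CUBIC))
E
```

```text
board 3773 [382.50225285 166.34985423] mean [ 0.5603 -0.2073] rect [ 560.8 -207.4] [220.8 220.5] 83.5 depthz 0.0123
bar 144 [254.95138889 165.52777778] mean [0.5472 0.2268] rect [547.2 227.1] [ 15.6 100.7] 13.0 depthz 0.153
tee 57 [250.10526316 140.52631579] mean [0.6324 0.2466] rect [632.2 246.4] [46.7 13. ] 14.8 depthz 0.1359
dock 2326 [259.8327601  168.14703353] mean [0.5478 0.2244] rect [551.9 226.9] [263.8 154.8] 13.6 depthz 0.0667
bowl 306 [325.91176471 156.97712418] mean [ 0.591  -0.0049] rect [589.2  -5.2] [81.9 77.9] 0.1 depthz 0.0287
tape 191 [324.         215.93193717] mean [0.3826 0.0011] rect [382.3   1.1] [70.3 70.4] 0.2 depthz 0.0239
mug 403 [191.4764268  155.93052109] mean [0.5951 0.4772] rect [593.5 483. ] [101.3 100.2] 56.6 depthz 0.0594
post? 520 [300.52115385  92.39807692] mean [0.8239 0.0867] rect [820.   85.1] [106.1 107.7] 0.3 depthz 0.0316
```

View pics/crop.png

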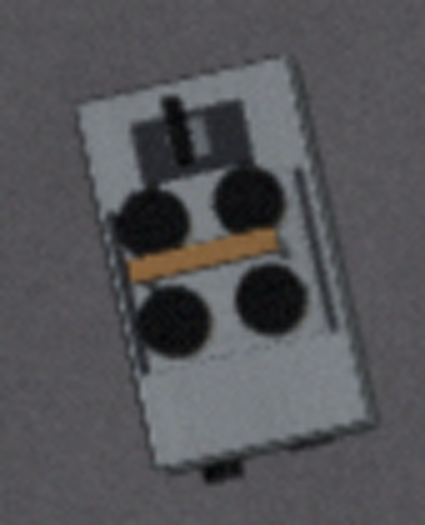

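{"api": "servo_tool", "payload": {"increments": [{"slide": [-20,-25,0],"dr": [0,0,0],"jaw": 0},{"slide": [-60,-75,0],"dr": [0,0,0],"jaw": 0},{"slide": [-100,-125,0],"dr": [0,0,-0.05],"jaw": 0},{"slide": [-136,-160,0],"dr": [0,0,-0.1],"jaw": 0},{"slide": [-176,-168,0],"dr": [0,0,-0.15],"jaw": 0},{"slide": [-216,-170,0],"dr": [0,0,-0.2],"jaw": 0},{"slide": [-256,-171,0],"dr": [0,0,-0.25],"jaw": 0},{"slide": [-296,-172,0],"dr": [0,0,-0.3],"jaw": 0},{"slide": [-336,-173,0],"dr": [0,0,-0.35],"jaw": 0},{"slide": [-376,-174,0],"dr": [0,0,-0.4],"jaw": 0},{"slide": [-416,-175,0],"dr": [0,0,-0.45],"jaw": 0},{"slide": [-456,-176,0],"dr": [0,0,-0.5],"jaw": 0},{"slide": [-491,-177,0],"dr": [0,0,-0.532],"jaw": 0},{"slide": [-516,-177,0],"dr": [0,0,-0.532],"jaw": 0},{"slide": [-531,-177,0],"dr": [0,0,-0.532],"jaw": 0},{"slide": [-531,-177,0],"dr": [0,0,-0.532],"jaw": 0.3},{"slide": [-531,-177,0],"dr": [0,0,-0.532],"jaw": 0.3},{"slide": [-531,-177,0],"dr": [0,0,-0.532],"jaw": 0.3}]}}

```text
t: 1.9
tool_pos: [0.6317, 0.2472, 0.4046]
orientation: [0.363, -3.12, -0.0]
force: [-0.6, -0.4, 1.3]
opening: 0.0735
gripper_force: 0.0
```

```bash
python3 - <<'E'
from h import *
s=read_state(); p,im,d=cam('wrist'); W=pts(p,d); save('w1.png',im); np.savez('w1.npz',im=im,d=d,W=W)
print(s['t'],s['tool_pos'],R.from_rotvec(s['orientation']).as_matrix().round(4),s['q'],s['opening'],s['force'])
E
```

```text
1.9 [0.63166719 0.24722275 0.40458932] [[-9.732e-01 -2.298e-01 -7.000e-04]
 [-2.298e-01  9.732e-01  0.000e+00]
 [ 6.000e-04  2.000e-04 -1.000e+00]] [ 2.97443836e-01  3.42837617e-01  1.24274153e+00  2.07051630e-04
  1.55664414e+00 -1.50523259e+00] 0.0734763693067225 [-0.563036   -0.44421262  1.26966735]
```

View pics/w1.png

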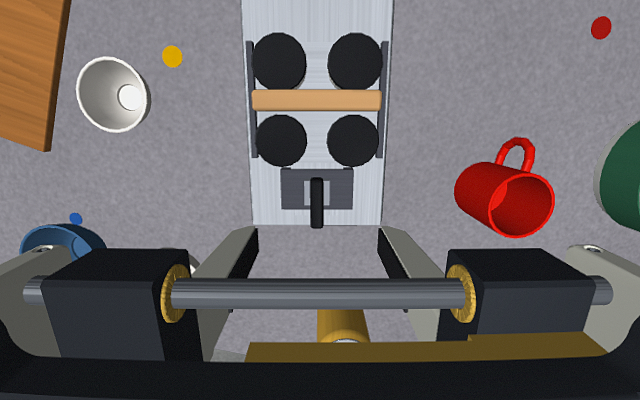

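The wrist view shows the T-bar at about (317,203), between the fingers, and the wooden bar from (252,100) to (381,100). The shaker is square with the tool.

```bash
python3 - <<'E'
from h import *
z=np.load('w1.npz'); im,W=z['im'],z['W']; p=camera_params('wrist')
s=read_state(); T=R.from_rotvec(s['orientation']).as_matrix(); t=np.array(s['tool_pos'])
hsv=cv2.cvtColor(im,cv2.COLOR_RGB2HSV)
def rep(m,box,zh,nm):
    x0,y0,x1,y1=box; a=np.zeros((400,640),bool); a[y0:y1,x0:x1]=m[y0:y1,x0:x1]
    vu=np.argwhere(a); P=onz(p,vu[:,::-1],zh); r=cv2.minAreaRect((P[:,:2]*1000).astype(np.float32))
    c=np.r_[np.array(r[0])/1000,zh]; print(nm,len(vu),np.round(r[0],1),np.round(r[1],1),round(r[2],2),'z',np.nanmedian(W[a][:,2]).round(4),'tool',((c-t)@T*1000).round(1))
rep((W[...,2]>.1485)&(hsv[...,1]>60),(235,80,400,118),.153,'bar')
rep((W[...,2]>.1345)&(W[...,2]<.145),(300,165,332,235),.138,'tee')
E
```

```text
bar 2714 [548.8 226.6] [15.3 98.5] 13.09 z 0.1529 tool [ 85.3  -1.1 251.9]
tee 637 [633.8 246. ] [45.1 10.8] 13.33 z 0.1377 tool [ -1.8  -1.8 266.8]
```

{"api": "servo_tool", "payload": {"increments": [{"slide": [-2,-2,20],"dr": [0,0,0],"jaw": 0.4},{"slide": [-2,-2,45],"dr": [0,0,0],"jaw": 0.4},{"slide": [-2,-2,70],"dr": [0,0,0],"jaw": 0.4},{"slide": [-2,-2,90],"dr": [0,0,0],"jaw": 0.4},{"slide": [-2,-2,101],"dr": [0,0,0],"jaw": 0.4},{"slide": [-2,-2,107],"dr": [0,0,0],"jaw": 0.4},{"slide": [-2,-2,107],"dr": [0,0,0],"jaw": 0.6},{"slide": [-2,-2,107],"dr": [0,0,0],"jaw": 1},{"slide": [-2,-2,107],"dr": [0,0,0],"jaw": 1},{"slide": [-2,-2,107],"dr": [0,0,0],"jaw": 1},{"slide": [-2,-2,107],"dr": [0,0,0],"jaw": 1},{"slide": [-2,-2,107],"dr": [0,0,0],"jaw": 1},{"slide": [-2,-2,107],"dr": [0,0,0],"jaw": 1},{"slide": [-2,-2,107],"dr": [0,0,0],"jaw": 1}], "force": 40}}

```text
t: 3.35
tool_pos: [0.6348, 0.2459, 0.2982]
orientation: [-0.363, 3.12, 0.002]
force: [-1.1, 6.3, 2.9]
opening: 0.0117
gripper_force: 40.0
```

{"api": "servo_tool", "payload": {"increments": [{"slide": [0,0,-3],"dr": [0,0,0],"jaw": 1},{"slide": [0,0,-6],"dr": [0,0,0],"jaw": 1},{"slide": [0,0,-9],"dr": [0,0,0],"jaw": 1},{"slide": [0,0,-12],"dr": [0,0,0],"jaw": 1},{"slide": [0,0,-15],"dr": [0,0,0],"jaw": 1},{"slide": [0,0,-15.5],"dr": [0,0,0],"jaw": 1},{"slide": [0,0,-15.5],"dr": [0,0,0],"jaw": 1}]}}

```text
t: 4.05
tool_pos: [0.6346, 0.2459, 0.3117]
orientation: [0.363, -3.12, -0.002]
force: [3.3, 7.4, -7.3]
opening: 0.0118
gripper_force: 40.0
```

{"api": "servo_tool", "payload": {"increments": [{"slide": [0,0,-1.5],"dr": [0,0,0.05],"jaw": 1},{"slide": [0,0,-1.5],"dr": [0,0,0.15],"jaw": 1},{"slide": [0,0,-1.5],"dr": [0,0,0.27],"jaw": 1},{"slide": [0,0,-1.5],"dr": [0,0,0.39],"jaw": 1},{"slide": [0,0,-1.5],"dr": [0,0,0.51],"jaw": 1},{"slide": [0,0,-1.5],"dr": [0,0,0.63],"jaw": 1},{"slide": [0,0,-1.5],"dr": [0,0,0.75],"jaw": 1},{"slide": [0,0,-1.5],"dr": [0,0,0.87],"jaw": 1},{"slide": [0,0,-1.5],"dr": [0,0,0.99],"jaw": 1},{"slide": [0,0,-1.5],"dr": [0,0,1.11],"jaw": 1},{"slide": [0,0,-1.5],"dr": [0,0,1.23],"jaw": 1},{"slide": [0,0,-1.5],"dr": [0,0,1.35],"jaw": 1},{"slide": [0,0,-1.5],"dr": [0,0,1.46],"jaw": 1},{"slide": [0,0,-1.5],"dr": [0,0,1.54],"jaw": 1},{"slide": [0,0,-1.5],"dr": [0,0,1.57],"jaw": 1},{"slide": [0,0,-1.5],"dr": [0,0,1.57],"jaw": 1},{"slide": [0,0,-1.5],"dr": [0,0,1.57],"jaw": 1}]}}

```text
t: 5.75
tool_pos: [0.6344, 0.2453, 0.3136]
orientation: [-1.946, -2.464, 0.003]
force: [-0.8, 4.5, -8.7]
opening: 0.0113
gripper_force: 40.0
```

{"api": "servo_tool", "payload": {"increments": [{"slide": [0,0,2],"dr": [0,0,0],"jaw": 1},{"slide": [0,0,4],"dr": [0,0,0],"jaw": 1},{"slide": [0,0,4.5],"dr": [0,0,0],"jaw": 1},{"slide": [0,0,4.5],"dr": [0,0,0],"jaw": 1},{"slide": [0,0,4.5],"dr": [0,0,0],"jaw": 0.6},{"slide": [0,0,4.5],"dr": [0,0,0],"jaw": 0.6},{"slide": [0,0,4.5],"dr": [0,0,0],"jaw": 0.6},{"slide": [0,0,4.5],"dr": [0,0,0],"jaw": 0.6},{"slide": [0,0,-5],"dr": [0,0,0],"jaw": 0.6},{"slide": [0,0,-25],"dr": [0,0,0],"jaw": 0.6},{"slide": [0,0,-50],"dr": [0,0,0],"jaw": 0.6},{"slide": [0,0,-75],"dr": [0,0,0],"jaw": 0.6},{"slide": [0,0,-85],"dr": [0,0,0],"jaw": 0.6},{"slide": [0,0,-85],"dr": [0,0,0],"jaw": 0.6},{"slide": [0,0,-85],"dr": [0,0,0],"jaw": 0.6}]}}

```text
t: 7.25
tool_pos: [0.6348, 0.2451, 0.3989]
orientation: [-1.949, -2.463, 0.001]
force: [0.2, 0.3, -0.4]
opening: 0.037
gripper_force: 0.0
```

```bash
python3 - <<'E'
from h import *
s=read_state(); p,im,d=cam('wrist'); W=pts(p,d); save('w2.png',im); p2,im2,d2=cam('top'); save('t2.png',im2); W2=pts(p2,d2)
T=R.from_rotvec(s['orientation']).as_matrix(); t=np.array(s['tool_pos'])
print(s['t'],t,T.round(4),s['q'].round(3),s['opening'],s['force'])
for c in ((548.8,226.6,144),): print('bar in tool',((np.array(c)/1000-t)@T*1000).round(1))
c=cv2.resize(np.hstack([im[::1],np.zeros((400,1,3),np.uint8)]),None,fx=1,fy=1)
E
```

```text
7.25 [0.63476886 0.24513141 0.39894169] [[-2.299e-01  9.732e-01 -6.000e-04]
 [ 9.732e-01  2.299e-01 -2.000e-04]
 [-1.000e-04 -7.000e-04 -1.000e+00]] [ 0.293  0.351  1.243 -0.     1.548  0.061] 0.037035424738546256 [ 0.2054455   0.32496326 -0.39614877]
bar in tool [  1.7 -87.8 255. ]
```

View pics/w2.png

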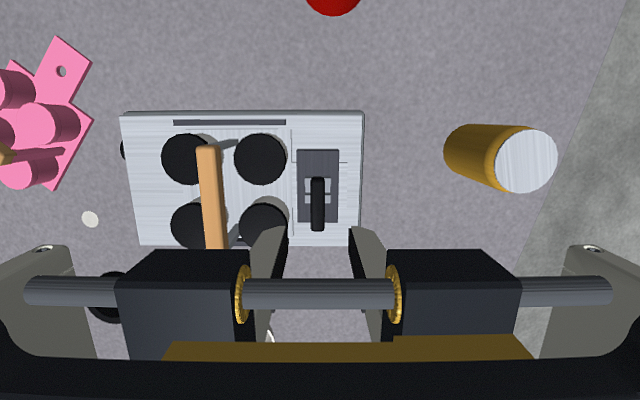

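The T-handle at (317,203) now lies across the shaker and stays up, so it is latched. The carrier bar is at (210,200). Next I grip the bar.

{"api": "servo_tool", "payload": {"increments": [{"slide": [0,-20,0],"dr": [0,0,0],"jaw": 0.55},{"slide": [1,-50,0],"dr": [0,0,0],"jaw": 0.55},{"slide": [2,-75,0],"dr": [0,0,0],"jaw": 0.55},{"slide": [2,-88,5],"dr": [0,0,0],"jaw": 0.55},{"slide": [2,-88,25],"dr": [0,0,0],"jaw": 0.55},{"slide": [2,-88,50],"dr": [0,0,0],"jaw": 0.55},{"slide": [2,-88,72],"dr": [0,0,0],"jaw": 0.55},{"slide": [2,-88,83],"dr": [0,0,0],"jaw": 0.55},{"slide": [2,-88,88],"dr": [0,0,0],"jaw": 0.55},{"slide": [2,-88,88],"dr": [0,0,0],"jaw": 0.55},{"slide": [2,-88,88],"dr": [0,0,0],"jaw": 0.75},{"slide": [2,-88,88],"dr": [0,0,0],"jaw": 1},{"slide": [2,-88,88],"dr": [0,0,0],"jaw": 1},{"slide": [2,-88,88],"dr": [0,0,0],"jaw": 1},{"slide": [2,-88,88],"dr": [0,0,0],"jaw": 1},{"slide": [2,-88,88],"dr": [0,0,0],"jaw": 1}], "force": 50}}

```text
t: 8.95
tool_pos: [0.5489, 0.227, 0.3125]
orientation: [1.949, 2.463, 0.001]
force: [-1.7, -1.5, 6.6]
opening: 0.0156
gripper_force: 50.0
```

```bash
python3 - <<'E'
from h import *
s=read_state(); print(s['tool_pos'],s['orientation'],s['wrist_torque'],s['force'])
E
```

```text
[0.5489046  0.22695206 0.31249662] [1.94912854e+00 2.46326614e+00 9.75266857e-04] [-0.14918185  0.46232365  0.02811818] [-1.71375762 -1.51917437  6.57969264]
```

{"api": "servo_tool", "payload": {"increments": [{"slide": [0,-2,-1],"dr": [0,0,0],"jaw": 1},{"slide": [0,-7,-1],"dr": [0,0,0],"jaw": 1},{"slide": [0,-14,-1],"dr": [0,0,0],"jaw": 1},{"slide": [0,-21,-1],"dr": [0,0,0],"jaw": 1},{"slide": [0,-28,-1],"dr": [0,0,0],"jaw": 1},{"slide": [0,-35,-1],"dr": [0,0,0],"jaw": 1},{"slide": [0,-42,-1],"dr": [0,0,0],"jaw": 1},{"slide": [0,-49,-1],"dr": [0,0,0],"jaw": 1},{"slide": [0,-56,-1],"dr": [0,0,0],"jaw": 1},{"slide": [0,-63,-1],"dr": [0,0,0],"jaw": 1},{"slide": [0,-70,-1],"dr": [0,0,0],"jaw": 1},{"slide": [0,-75,-1],"dr": [0,0,0],"jaw": 1},{"slide": [0,-77,-1],"dr": [0,0,0],"jaw": 1},{"slide": [0,-77,-1],"dr": [0,0,0],"jaw": 1}]}}

```text
t: 10.35
tool_pos: [0.4735, 0.2092, 0.3126]
orientation: [-1.949, -2.463, 0.001]
force: [-0.1, -0.1, -3.7]
opening: 0.0155
gripper_force: 50.0
```

Slid 77 mm. Next I lift it gently.

{"api": "servo_tool", "payload": {"increments": [{"slide": [0,0,-2],"dr": [0,0,0],"jaw": 1},{"slide": [0,0,-6],"dr": [0,0,0],"jaw": 1},{"slide": [0,0,-13],"dr": [0,0,0],"jaw": 1},{"slide": [0,0,-22],"dr": [0,0,0],"jaw": 1},{"slide": [0,0,-32],"dr": [0,0,0],"jaw": 1},{"slide": [0,0,-42],"dr": [0,0,0],"jaw": 1},{"slide": [0,0,-50],"dr": [0,0,0],"jaw": 1},{"slide": [0,0,-56],"dr": [0,0,0],"jaw": 1},{"slide": [0,0,-60],"dr": [0,0,0],"jaw": 1},{"slide": [0,0,-60],"dr": [0,0,0],"jaw": 1},{"slide": [0,0,-60],"dr": [0,0,0],"jaw": 1}]}}

```text
t: 11.45
tool_pos: [0.4737, 0.2092, 0.3724]
orientation: [-1.949, -2.463, 0.001]
force: [0.6, 0.1, -4.3]
opening: 0.0158
gripper_force: 50.0
```

```bash
python3 - <<'E'
from h import *
s=read_state(); p,im,d=cam('scene'); 
T=R.from_rotvec(s['orientation']).as_matrix(); t=np.array(s['tool_pos'])
print(s['t'],t,T.round(4),s['q'].round(3),s['force'])
print('board d tool',((np.array([.5608,-.2074,0])-t)@T*1000).round(1))
save('s3.png',cv2.resize(im[60:300,200:520],None,fx=2,fy=2))
E
```

```text
11.45 [0.47373893 0.20918442 0.3724322 ] [[-2.299e-01  9.732e-01 -4.000e-04]
 [ 9.732e-01  2.299e-01 -2.000e-04]
 [-1.000e-04 -5.000e-04 -1.000e+00]] [ 0.317 -0.075  1.757 -0.     1.461  0.085] [ 0.59426999  0.05205799 -4.30077194]
board d tool [-425.4  -10.9  372.5]
```

View pics/s3.png

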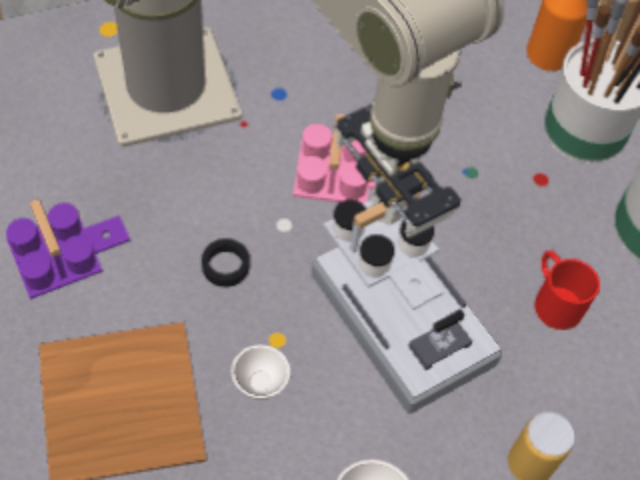

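The scene view shows the carrier held level and clear of the shaker. The plunger at (447,320) is still latched across, and the bowl, tape and mug have not been disturbed. Next I carry it to the board.

{"api": "servo_tool", "payload": {"increments": [{"slide": [-3,0,0],"dr": [0,0,0],"jaw": 1},{"slide": [-12,0,0],"dr": [0,0,0.01],"jaw": 1},{"slide": [-27,-1,0],"dr": [0,0,0.025],"jaw": 1},{"slide": [-48,-1,0],"dr": [0,0,0.04],"jaw": 1},{"slide": [-73,-2,0],"dr": [0,0,0.06],"jaw": 1},{"slide": [-101,-3,0],"dr": [0,0,0.085],"jaw": 1},{"slide": [-131,-4,0],"dr": [0,0,0.11],"jaw": 1},{"slide": [-162,-4,0],"dr": [0,0,0.135],"jaw": 1},{"slide": [-193,-5,0],"dr": [0,0,0.16],"jaw": 1},{"slide": [-224,-6,0],"dr": [0,0,0.185],"jaw": 1},{"slide": [-255,-7,0],"dr": [0,0,0.21],"jaw": 1},{"slide": [-286,-7,0],"dr": [0,0,0.235],"jaw": 1},{"slide": [-317,-8,0],"dr": [0,0,0.26],"jaw": 1},{"slide": [-346,-9,0],"dr": [0,0,0.285],"jaw": 1},{"slide": [-372,-10,0],"dr": [0,0,0.305],"jaw": 1},{"slide": [-394,-10,0],"dr": [0,0,0.325],"jaw": 1},{"slide": [-410,-11,0],"dr": [0,0,0.337],"jaw": 1},{"slide": [-420,-11,0],"dr": [0,0,0.343],"jaw": 1},{"slide": [-425,-11,0],"dr": [0,0,0.345],"jaw": 1},{"slide": [-425,-11,0],"dr": [0,0,0.345],"jaw": 1}]}}

```text
t: 13.5
tool_pos: [0.5608, -0.2072, 0.3726]
orientation: [-2.343, -2.092, 0.0]
force: [0.3, 0.5, -5.5]
opening: 0.0152
gripper_force: 50.0
```

```bash
python3 - <<'E'
from h import *
s=read_state(); T=R.from_rotvec(s['orientation']).as_matrix(); t=np.array(s['tool_pos'])
print(s['t'],t,T.round(4),s['force'])
p,im,d=cam('wrist'); save('w3.png',im)
print('board d tool',((np.array([.5608,-.2074,.2605])-t)@T*1000).round(1))
E
```

```text
13.5 [ 0.56078331 -0.20719501  0.37262812] [[ 1.131e-01  9.936e-01 -3.000e-04]
 [ 9.936e-01 -1.131e-01  2.000e-04]
 [ 2.000e-04 -3.000e-04 -1.000e+00]] [ 0.29098808  0.528707   -5.49619657]
board d tool [-2.000e-01  1.000e-01  1.121e+02]
```

View pics/w3.png

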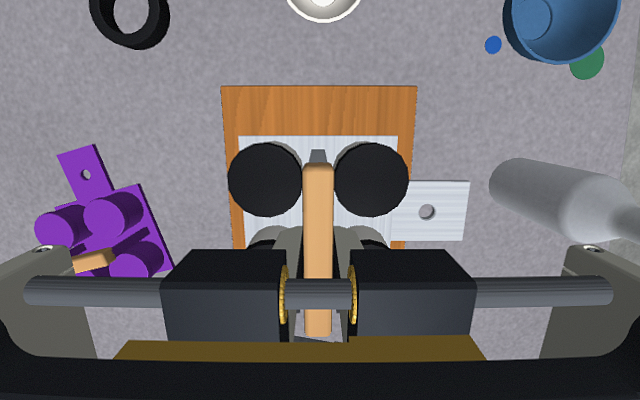

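The carrier is level and centred over the board, whose edges are at (222,90) and (417,90). I lower it, slowly at the end.

{"api": "servo_tool", "payload": {"increments": [{"slide": [0,0,3],"dr": [0,0,0],"jaw": 1},{"slide": [0,0,12],"dr": [0,0,0],"jaw": 1},{"slide": [0,0,26],"dr": [0,0,0],"jaw": 1},{"slide": [0,0,42],"dr": [0,0,0],"jaw": 1},{"slide": [0,0,58],"dr": [0,0,0],"jaw": 1},{"slide": [0,0,74],"dr": [0,0,0],"jaw": 1},{"slide": [0,0,87],"dr": [0,0,0],"jaw": 1},{"slide": [0,0,96],"dr": [0,0,0],"jaw": 1},{"slide": [0,0,102],"dr": [0,0,0],"jaw": 1},{"slide": [0,0,105],"dr": [0,0,0],"jaw": 1},{"slide": [0,0,107],"dr": [0,0,0],"jaw": 1},{"slide": [0,0,108],"dr": [0,0,0],"jaw": 1},{"slide": [0,0,109],"dr": [0,0,0],"jaw": 1},{"slide": [0,0,109],"dr": [0,0,0],"jaw": 1},{"slide": [0,0,109],"dr": [0,0,0],"jaw": 1}]}}

```text
t: 15.05
tool_pos: [0.5609, -0.207, 0.2641]
orientation: [2.343, 2.092, 0.0]
force: [0.5, 0.0, -4.8]
opening: 0.0159
gripper_force: 50.0
```

{"api": "servo_tool", "payload": {"increments": [{"slide": [0,0,0.6],"dr": [0,0,0],"jaw": 1},{"slide": [0,0,1.2],"dr": [0,0,0],"jaw": 1},{"slide": [0,0,1.8],"dr": [0,0,0],"jaw": 1},{"slide": [0,0,2.4],"dr": [0,0,0],"jaw": 1},{"slide": [0,0,3],"dr": [0,0,0],"jaw": 1},{"slide": [0,0,3],"dr": [0,0,0],"jaw": 1},{"slide": [0,0,3],"dr": [0,0,0],"jaw": 1}]}}

```text
t: 15.75
tool_pos: [0.5608, -0.2069, 0.2607]
orientation: [-2.343, -2.092, 0.0]
force: [-0.2, -0.1, -4.2]
opening: 0.0155
gripper_force: 50.0
```

{"api": "servo_tool", "payload": {"increments": [{"slide": [0,0,0.5],"dr": [0,0,0],"jaw": 1},{"slide": [0,0,1],"dr": [0,0,0],"jaw": 1},{"slide": [0,0,1.4],"dr": [0,0,0],"jaw": 1},{"slide": [0,0,1.4],"dr": [0,0,0],"jaw": 1}]}}

```text
t: 16.15
tool_pos: [0.561, -0.207, 0.2605]
orientation: [2.343, 2.092, 0.0]
force: [-4.5, 1.6, 5.3]
opening: 0.0158
gripper_force: 50.0
```

Contact: the force has gone from -5 N to +5 N. I release and retreat upwards.

{"api": "servo_tool", "payload": {"increments": [{"slide": [0,0,-0.5],"dr": [0,0,0],"jaw": 1},{"slide": [0,0,-0.5],"dr": [0,0,0],"jaw": 0.8},{"slide": [0,0,-0.5],"dr": [0,0,0],"jaw": 0.6},{"slide": [0,0,-0.5],"dr": [0,0,0],"jaw": 0.6},{"slide": [0,0,-0.5],"dr": [0,0,0],"jaw": 0.6},{"slide": [0,0,-0.5],"dr": [0,0,0],"jaw": 0.6},{"slide": [0,0,-5],"dr": [0,0,0],"jaw": 0.6},{"slide": [0,0,-20],"dr": [0,0,0],"jaw": 0.6},{"slide": [0,0,-45],"dr": [0,0,0],"jaw": 0.6},{"slide": [0,0,-75],"dr": [0,0,0],"jaw": 0.6},{"slide": [0,0,-105],"dr": [0,0,0],"jaw": 0.6},{"slide": [0,0,-125],"dr": [0,0,0],"jaw": 0.6},{"slide": [0,0,-130],"dr": [0,0,0],"jaw": 0.6},{"slide": [0,0,-130],"dr": [0,0,0],"jaw": 0.6},{"slide": [0,0,-130],"dr": [0,0,0],"jaw": 0.6}]}}

```text
t: 17.65
tool_pos: [0.5605, -0.2068, 0.3883]
orientation: [-2.342, -2.092, 0.001]
force: [-0.1, 0.6, -0.7]
opening: 0.0371
gripper_force: 0.0
```

```bash
python3 - <<'E'
from h import *
s=read_state(); print(s['t'],s['tool_pos'],s['force'],s['opening'])
p,im,d=cam('scene'); save('s4.png',cv2.resize(im[60:340,160:520],None,fx=2,fy=2))
E
```

```text
17.65 [ 0.56054275 -0.20679952  0.38826121] [-0.13925861  0.62373122 -0.65388565] 0.03714388801347184
```

View pics/s4.png

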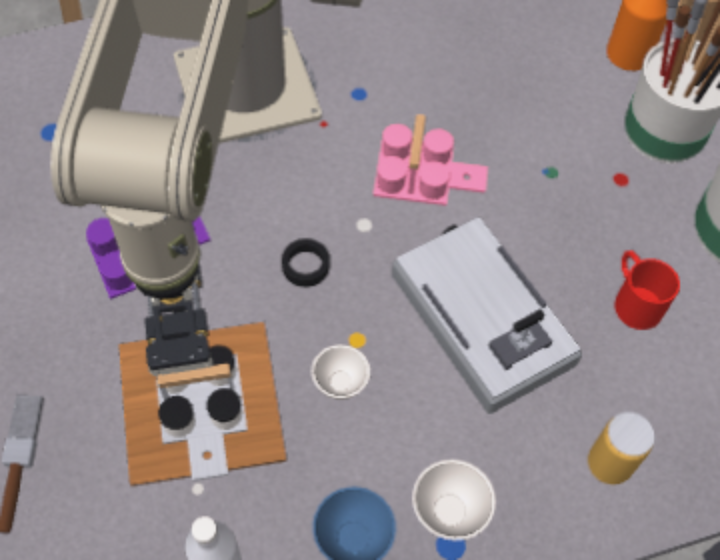

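The carrier stands upright in the middle of the board at (203,400), and the gripper is clear of it. The plunger at (525,322) is still latched across, and the other things are where they were.

```bash
python3 -c "
from plant import *
print(close_job())"
```

```text
the job is handed in; nothing more can be done
None
```

The plunger is latched open, the carrier stands upright in the middle of the board, the bowl, tape, mug and brush look undisturbed in the last picture, and the job was handed in at about 18 s.

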